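# Clear the offcuts from the turner's tray and hold out the ball

## Task

Pick up the wooden tray by its centre board, tip its open side over the plywood scrap box so that the three loose offcuts slide off into the box without your fingers touching them, and keep the turned ball in its pocket all the while. Then carry the tray to the round log slice and hold it level and still in the air with the ball above the middle of the log, the tray's underside about 10 cm above the log's top, so that I can take the ball: finish while still holding the tray, do not put it down. Do not move the glue bottle, the jar or the sanding block.

Things in the scene. Friction and masses are not known exactly. Their poses are not given: they have to be found in the camera images.
- tray: Loose wooden tray, 200 (x) x 150 (y) mm, 0.3 to 0.5 kg, balanced about its middle. Origin: centre of its underside; z up. Floor 8 mm thick. An upright board 18 mm thick (in x) stands across its middle at x=0; its upper part, 50 to 125 mm above the underside, is 90 mm long in y and is the grip. The -x half is open at its end; the +x half is walled all round and holds the ball pocket.
- tray_lip (a point): Middle of the open edge of the tray, at its x=-100 mm, 9 mm above its underside; axes as the tray. Offcuts slide out here, towards the tray's -x: the -x half is lined with slippery sheet metal on which they start to slide at 15 to 22 degrees. Side walls 8 mm thick and 36 mm high (above the underside) run along y=+-71 mm.
- tray_grip (a point): Point in the middle of the grip part of the tray's centre board, 108 mm above the tray's underside, 17 mm below the board's top edge; axes as the tray. The board is pinched across its 18 mm thickness (along the tray's x).
- tray_pocket (a point): Centre of the ball when it lies in the middle of its pocket: 52 mm from the tray's middle along its +x, 30 mm above its underside; axes as the tray. The pocket is a wooden ring of 62 mm outer and 50 mm inner diameter, its rim 12 mm above the tray's floor. The ball rolls over this rim when the tray is tipped more than about 60 degrees.
- ball_center (a point): Centre of the loose turned wooden ball, 44 mm in diameter, 32 g, in the tray's pocket. It has about 3 mm of play.
- off_a_mid (a point): Centre of a loose wooden offcut, a block 30 x 26 x 22 (high) mm, lying on the tray's metal half.
- off_b_mid (a point): Centre of a loose wooden offcut, a strip end 34 x 20 x 20 mm, lying on the tray's metal half.
- off_c_mid (a point): Centre of a loose wooden offcut, a dowel stub 28 mm in diameter, 26 mm high, standing on the tray's metal half.
- bin: Plywood scrap box, open on top, fixed, 190 (x) x 210 (y) x 70 (high) mm outside, walls and floor 7 mm. Origin: centre of its underside, on the bench.
- log_top (a point): Centre of the top of the round log slice (a chopping block with bark), fixed on the bench, 160 mm in diameter, top 51 mm above the bench.
- glue: Bystander: standing glue bottle, 62 mm in diameter, 120 mm high. Origin: centre of its underside.
- jar: Bystander: standing glass jar, 68 mm in diameter, 90 mm high. Origin: centre of its underside.
- sander: Bystander: cork sanding block 60 (x) x 100 (y) x 35 mm. Origin: centre of its underside.
There are look-alikes about, which are no part of the job. Leave any turquoise look-alike of the part that bears log_top alone. What is shaped like the tray but red is not meant.

How it is judged:
On the way, in this order (a step that is already met when the one before it is completed fails the run):
1. the tray is lifted clear of the bench with the three offcuts still on it (height (world z) of tray above 0.03 m and contact force between the fingers and tray above 1 N and x of off_a_mid in the frame of tray between -0.1 and 0 m and z of off_a_mid in the frame of tray between 0.01 and 0.06 m and x of off_b_mid in the frame of tray between -0.1 and 0 m and z of off_b_mid in the frame of tray between 0.01 and 0.06 m and x of off_c_mid in the frame of tray between -0.1 and 0 m and z of off_c_mid in the frame of tray between 0.01 and 0.06 m), for 0.1 s.
2. all three offcuts are in the scrap box, the tray still held in the fingers (x of off_a_mid in the frame of bin between -0.095 and 0.095 m and y of off_a_mid in the frame of bin between -0.105 and 0.105 m and z of each of off_a_mid, off_b_mid, off_c_mid in the frame of bin below 0.07 m and x of off_b_mid in the frame of bin between -0.095 and 0.095 m and y of off_b_mid in the frame of bin between -0.105 and 0.105 m and x of off_c_mid in the frame of bin between -0.095 and 0.095 m and y of off_c_mid in the frame of bin between -0.105 and 0.105 m and height (world z) of tray above 0.03 m and contact force between the fingers and tray above 1 N), for 0.2 s.
At the end, for the whole second after the job is handed in: The three offcuts lie inside the scrap box; the fingers hold the tray, which rests on nothing, with its underside 50 to 160 mm above the log's top, within 8 degrees of level and still; the ball is in its pocket and its centre within 40 mm (horizontally) of the log's centre (x of off_a_mid in the frame of bin between -0.095 and 0.095 m and y of off_a_mid in the frame of bin between -0.105 and 0.105 m and z of each of off_a_mid, off_b_mid, off_c_mid in the frame of bin below 0.07 m and x of off_b_mid in the frame of bin between -0.095 and 0.095 m and y of off_b_mid in the frame of bin between -0.105 and 0.105 m and x of off_c_mid in the frame of bin between -0.095 and 0.095 m and y of off_c_mid in the frame of bin between -0.105 and 0.105 m and contact force between the fingers and tray above 1 N and contact force between tray and bin below 0.1 N and contact force between tray and log below 0.1 N and distance between ball_center and tray_pocket below 0.015 m and angle between tray's own z axis and vertical below 0.14 rad and horizontal distance between ball_center and log_top below 0.04 m and height (world z) of tray between 0.101 and 0.211 m and linear speed of tray below 0.03 m/s and angular speed of tray below 0.15 rad/s); the arm keeps its last pose, push and grip.
It fails at once if the ball leaves its pocket (distance between ball_center and tray_pocket above 0.025 m).
It fails at once if the fingers touch an offcut (contact force between the fingers and off_a above 0.5 N or contact force between the fingers and off_b above 0.5 N or contact force between the fingers and off_c above 0.5 N).
It fails at once if the glue bottle, jar or sanding block is moved more than 25 mm (distance of any of glue, jar, sander from where it was at the start of the episode above 0.025 m).
It also fails if it takes over 59 s, if anything falls off the work surface, if the arm or the gripper's body presses on something with over 40 N, if the wrist force passes 120 N, or if a joint passes its speed limit or range.

## Robot

A 6-joint arm with a two-finger parallel gripper is mounted at the origin on the work surface. World frame = base frame: x ahead of the robot, y to its left, z up, the work surface at z = 0. Lengths are in m, angles in rad, forces in N, time in s.
With the tool pointing down it reaches from about 0.3 to 0.775 m from the base axis. Payload 14.6 kg.
Tool frame: the origin (TCP) lies on the centre line of the jaws, within the pads' length; the fingertips stand 19 mm ahead of it and the grasp point (between the pads) is the TCP; y points along the fingers, x is the direction in which the jaws open and shut, and the axes are right-handed (so a half turn about y gives the same grasp; the last joint's range is limited). The gripper opens to 94 mm and grips with 3 to 60 N. Pads are 16 mm wide; open, the fingers measure 119 mm over their backs; the gripper's body (75 mm by 177 mm) begins 78 mm behind the grasp point.
Start: joints at [-0.067, 0.3, 1.521, -0, 1.321, -0.067], TCP at [0.55, -0, 0.224] pointing down, gripper open.
Joint ranges: [-3.03, 3.03], [-0.79, 2.21], [0.23, 2.52], [-1.04, 4.18], [0, 3.07], [-2.55, 2.55]. Speed limits (rad/s): [2.22, 2.22, 2.57, 3.14, 3.14, 3.14].

## Interface

Orientations are given as [roll, pitch, yaw] about the fixed x, y, z axes, in that order (R = Rz(yaw) Ry(pitch) Rx(roll)).
In Python, from station import ctrl, optics gives the robot as it stands.
- The arm moves only by the tool jog_arm, never from a script. Its argument "targets" is a list of rows, each a list of 3 entries, a list of its own where there are three numbers: the finger opening in cm, from 0 to 9.4, then the shift along the tool's x, y, z in cm, then the turn about the tool's y in rad. A call has 1 to 10 rows; each row is the pose to reach, as a shift and turn from the pose commanded when the call began, along the tool's axes at that moment; what a row does not reach only later rows make up. A row lasts 1/10 s, in which the tool goes at most 50 mm and 8.59 degrees, less where a joint would pass 70% of its speed; a pose out of reach is approached as far as the arm can. A call with a gripper value outside its range is refused whole. The fingers move at their own pace and stop on an object; "grip_force" is the grip in N (left out, the last holds). Time passes only in rows, so rows that repeat a pose let the fingers close. It gives the time, the measured TCP pose, the force and the opening at its end, in the units of the state.
- ctrl.get_obs(): the state, without advancing time (a new reading comes with each control period).
- optics.camera(name): name is "scene" or "side" or "wrist"; returns a dict with "img" (420x560x3 uint8, red, green, blue), "range_z" (420x560 float32, m along the optical axis (not along the pixel's ray), 0 where there is no reading), "camera_matrix" (3x3 intrinsics, pixels), "world_to_cam" (4x4, takes a point from world to camera coordinates); the wrist camera has in their place "mount" (4x4, takes a point from camera to tool coordinates, whose origin is the TCP and whose axes are the tool frame's). Camera axes: x right, y up, looking along -z (the intrinsics and any distortion apply to the point x, -y, -z); pixel columns grow to the right and rows downward; lengths in m; the calibration is good to about 2 mm. A picture is of the moment at which its call begins: read the wrist's pose just before it.
- ctrl.hand_in(): hands the job in, once; it reports no verdict.
The state is a dict: "time_s": time; "qpos": joint angles; "joint_vel": joint speeds; "tau": joint torques, N m; "ee_pos": TCP position; "eef_rot": TCP orientation; "force": force on the tool from outside, world axes, zero at the start; "moment": the same for the moment, N m; "grip_width": finger opening in m.
Only numpy, scipy, OpenCV 4.12 (cv2) and the standard library are available. Lean on these libraries where they do the work, as an engineer would, in place of code of your own. Each camera call takes 0.05 s, during which the arm holds its last target. There are 200 camera calls.

## Working session

There is one attempt and no reset: what is moved stays moved. The work goes in short steps, Python scripts to look and compute and a tool call to move; the robot and the scene stay as the last step left them, time stands still between calls to the robot, and variables do not carry over. Pictures are saved under pics/ and viewed, about 8 in all and at most 12, crops included, and the job is handed in when it is done.

Besides the shell and the picture viewer there is one more tool, called after "Request:" in YAML: its name, and indented under it one key for each argument. jog_arm: Moves the arm, as the interface text tells. Its arguments: {"type":"object","properties":{"targets":{"type":"array","items":{"type":"array"}},"grip_force":{"type":"number"}},"required":["targets"]}

```bash
ls; mkdir -p pics; cat > h.py <<'E'
import numpy as np, cv2
from station import ctrl, optics
def shot(n,f=None):
    o=ctrl.get_obs(); d=optics.camera(n)
    if f: cv2.imwrite('pics/'+f,d['img'][:,:,::-1])
    d['obs']=o; return d
E
python3 - <<'E'
from h import *
o=ctrl.get_obs(); print({k:np.round(v,3) for k,v in o.items()})
a=shot('scene'); b=shot('side')
for d in (a,b): print(np.round(d['camera_matrix'],1).tolist(), np.round(d['world_to_cam'],3).tolist(), [k for k in d])
cv2.imwrite('pics/s1.png',a['img'][:,:,::-1]); cv2.imwrite('pics/d1.png',b['img'][:,:,::-1])
E
```

```text
pics
{'time_s': np.float64(0.0), 'qpos': array([-0.067,  0.3  ,  1.522,  0.   ,  1.321, -0.067]), 'joint_vel': array([ 0.   ,  0.001, -0.   , -0.002,  0.001, -0.001]), 'tau': array([-2.0000e-03, -5.3181e+01, -3.5274e+01,  7.1000e-02,  2.4000e-02,
       -0.0000e+00]), 'ee_pos': array([0.55 , 0.   , 0.224]), 'eef_rot': array([-1.571e+00,  1.000e-03, -0.000e+00]), 'force': array([-0.023,  0.18 , -1.008]), 'moment': array([-0.055, -0.015,  0.01 ]), 'grip_width': np.float64(0.094)}
[[383.1, 0.0, 284.1], [0.0, 383.1, 219.8], [0.0, 0.0, 1.0]] [[0.67, 0.742, 0.003, -0.388], [-0.418, 0.374, 0.828, 0.071], [0.614, -0.556, 0.561, -1.325], [0.0, 0.0, 0.0, 1.0]] ['img', 'range_z', 'camera_matrix', 'world_to_cam', 'obs']
[[448.7, 0.0, 278.6], [0.0, 448.7, 213.6], [0.0, 0.0, 1.0]] [[0.842, -0.539, -0.016, -0.299], [0.381, 0.574, 0.725, -0.291], [-0.382, -0.617, 0.689, -1.178], [0.0, 0.0, 0.0, 1.0]] ['img', 'range_z', 'camera_matrix', 'world_to_cam', 'obs']
```

View pics/s1.png

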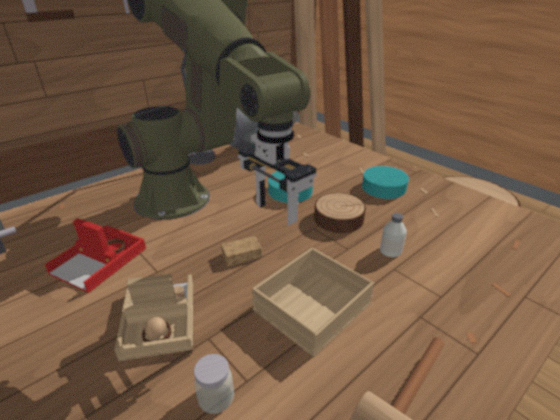

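View pics/d1.png

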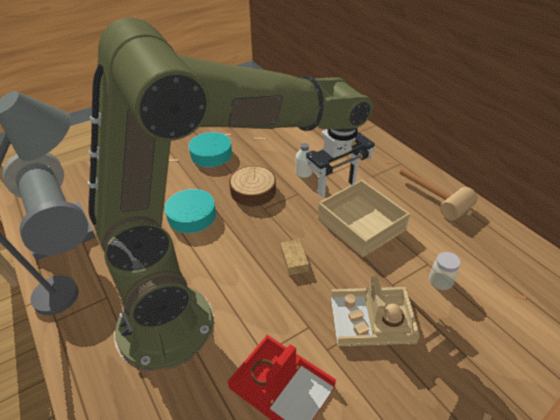

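Scene view: tray at (155,315), bin (313,300), log (340,212), sanding block (242,250), jar (214,385), glue (394,238). In the side view the tray is at (375,315) with its metal half on the left, the log at (253,184) and the bin at (363,217). Next I turn these into positions with the depth images.

```bash
cat >> h.py <<'E'
def cloud(d):
    K=d['camera_matrix']; z=d['range_z'].astype(float); v,u=np.indices(z.shape)
    p=np.stack([(u-K[0,2])/K[0,0]*z,-(v-K[1,2])/K[1,1]*z,-z],-1).reshape(-1,3)
    if 'mount' in d:
        from scipy.spatial.transform import Rotation as R
        p=p@d['mount'][:3,:3].T+d['mount'][:3,3]
        p=p@R.from_euler('xyz',d['obs']['eef_rot']).as_matrix().T+d['obs']['ee_pos']
    else:
        T=np.linalg.inv(d['world_to_cam']); p=p@T[:3,:3].T+T[:3,3]
    ok=(z>0).ravel(); return p[ok], d['img'].reshape(-1,3)[ok]
def rect(p):
    r=cv2.minAreaRect((p[:,:2]*1000).astype(np.float32)); return np.round(r[0],1),np.round(r[1],1),round(r[2],1)
E
python3 - <<'E'
from h import *
P=[];C=[]
for n in ('scene','side'):
    d=shot(n); p,c=cloud(d); P.append(p);C.append(c)
    np.savez('%s.npz'%n,p=p,c=c)
p=np.vstack(P);c=np.vstack(C)
# topview: x range .1..0.9, y -.6...6 ; 1 px = 2 mm
m=(p[:,2]>-.02)&(p[:,2]<.16)&(p[:,0]>0)&(p[:,0]<1)&(abs(p[:,1])<.7)
p=p[m];c=c[m]; o=np.argsort(p[:,2]); p=p[o];c=c[o]
im=np.zeros((500,700,3),np.uint8)
r=((1-p[:,0])*500).astype(int).clip(0,499); q=((.7-p[:,1])*500).astype(int).clip(0,699)
im[r,q]=c
im=cv2.dilate(im,np.ones((2,2)))
for k in range(0,10): cv2.putText(im,'%.1f'%(k/10),(0,500-k*50),0,.35,(255,255,0)); 
for k in range(-6,7): cv2.putText(im,'%.1f'%(k/10),(350-k*50,495),0,.35,(255,255,0))
cv2.imwrite('pics/top.png',im[:,:,::-1])
# clusters above the bench
h=np.zeros((500,700),np.uint8); k=(p[:,2]>.012); h[r[k],q[k]]=1
h=cv2.morphologyEx(h,cv2.MORPH_CLOSE,np.ones((3,3)))
n,l,s,ce=cv2.connectedComponentsWithStats(h)
for i in range(1,n):
    if s[i,4]>100:
        pp=p[k&(l[r,q]==i)]; print(i,rect(pp),'ztop',round(np.percentile(pp[:,2],98),3),len(pp))
E
```

```text
1 (array([947.4, -24.6]), array([ 93.1, 268.8]), 4.1) ztop 0.07 3176
2 (array([670. ,   4.9]), array([197.7, 213.7]), 4.2) ztop 0.072 7160
3 (array([ 710. , -295.4]), array([72.7, 65.6]), 10.9) ztop 0.093 2642
5 (array([670.4, 315. ]), array([53.3, 69.6]), 85.5) ztop 0.122 1130
21 (array([ 593.4, -690.7]), array([75.7, 18.3]), 7.0) ztop 0.078 213
23 (array([ 463.6, -284.5]), array([154.8, 202.8]), 58.9) ztop 0.127 6140
24 (array([464.3, 336.2]), array([163.9, 161.7]), 20.9) ztop 0.056 3092
26 (array([ 507.4, -309.9]), array([63.3, 62.8]), 5.6) ztop 0.053 839
27 (array([439.5, 608.6]), array([166.7, 161.3]), 32.7) ztop 0.056 2323
39 (array([406.7,  -5.4]), array([106.7,  65.1]), 70.4) ztop 0.039 1414
43 (array([ 424.2, -264. ]), array([25.2, 48.1]), 68.9) ztop 0.032 144
49 (array([ 407.1, -300.3]), array([26.6, 36.7]), 82.5) ztop 0.035 159
75 (array([232.4, 338.8]), array([164.6, 160.9]), 46.7) ztop 0.056 2172
76 (array([ 165.7, -308.2]), array([156.2, 202.2]), 20.9) ztop 0.127 5490
115 (array([ 69. , -12.2]), array([243.2, 112.7]), 79.2) ztop 0.153 4231
```

View pics/top.png

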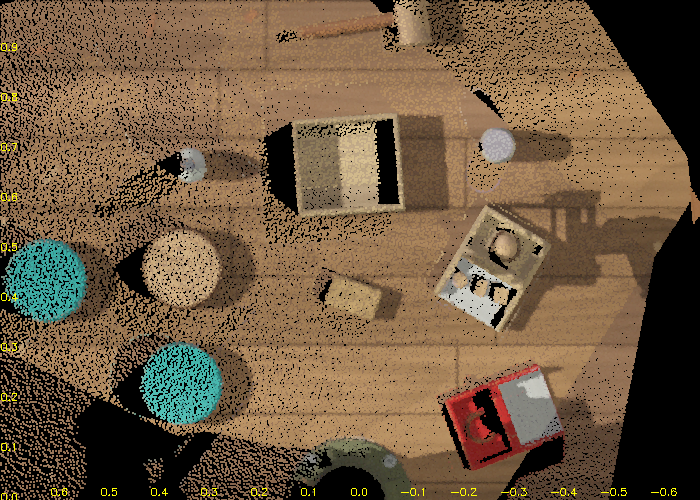

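Top view (2 mm/px, up = +x, left = +y): tray at about (0.464, -0.285), its +x end towards the ball at a yaw of about -31°. Bin at (0.670, 0.005) with yaw 4°, log at (0.464, 0.336).

The moves keep the fingers vertical because the only turn is about the finger axis, so I can't tip a tray pinched across its thickness. My plan:
- **Grip:** pinch the board across its 90 mm length. The opening is 94 mm, so this needs care. It makes the pinch axis the tray's y.
- **Tip:** press the underside of the +x half onto the bin's rim so the tray swivels in the grip.

First I fit the board, then go above it.

```bash
python3 - <<'E'
from h import *
c0=np.array([.4636,-.2845])
for n in ('scene','side'):
    f=np.load(n+'.npz');p=f['p'];m=(np.linalg.norm(p[:,:2]-c0,axis=1)<.12)&(p[:,2]>.115)
    print(n,'board top',rect(p[m]),m.sum(),np.percentile(p[m,2],95).round(4))
    m=(np.linalg.norm(p[:,:2]-c0,axis=1)<.14)&(p[:,2]>.015); print(n,'tray',rect(p[m]))
    m=(np.linalg.norm(p[:,:2]-[.67,.005],axis=1)<.16)&(p[:,2]>.05); print(n,'bin',rect(p[m]),np.percentile(p[m,2],[50,95]).round(4))
    m=(np.linalg.norm(p[:,:2]-[.464,.336],axis=1)<.1)&(p[:,2]>.04); print(n,'log',rect(p[m]))
E
```

```text
scene board top (array([ 464.8, -283.2]), array([90.2, 20.4]), 59.5) 418 0.1277
scene tray (array([ 464.7, -282.9]), array([150.1, 202.7]), 58.9)
scene bin (array([639.7,   2.4]), array([258.1, 211.8]), 4.2) [0.3732 0.5122]
scene log (array([467.8, 334.9]), array([156.2, 159.1]), 41.8)
side board top (array([ 463. , -282.7]), array([95.3, 18.9]), 58.9) 265 0.1278
side tray (array([ 463. , -284.2]), array([154.8, 201.5]), 58.9)
side bin (array([639.3,   2.6]), array([257.6, 213.6]), 4.3) [0.344  0.5127]
side log (array([462.7, 335. ]), array([161.2, 157.1]), 42.2)
```

Request:
jog_arm:
  targets:
    - [9.4,[0,-2,-5],-0.15]
    - [9.4,[-2,-3,-10],-0.3]
    - [9.4,[-4,-3,-15],-0.45]
    - [9.4,[-6,-3,-20],-0.6]
    - [9.4,[-8,-3,-25],-0.75]
    - [9.4,[-8.6,-3,-28.4],-0.9]
    - [9.4,[-8.6,-3,-28.4],-1.03]
    - [9.4,[-8.6,-3,-28.4],-1.03]
    - [9.4,[-8.6,-3,-28.4],-1.03]

```text
time_s: 1.1
ee_pos: [0.4636, -0.2846, 0.2542]
eef_rot: [-1.57, -0.0, 1.029]
force: [-0.5, 0.2, -0.0]
grip_width: 0.0938
```

```bash
python3 - <<'E'
from h import *
d=shot('wrist','w1.png'); print(np.round(d['mount'],3).tolist())
p,c=cloud(d); m=(p[:,2]>.115)&(p[:,2]<.135)&(np.linalg.norm(p[:,:2]-[.4636,-.284],axis=1)<.1)
R=np.array([[np.cos(-1.029),-np.sin(-1.029)],[np.sin(-1.029),np.cos(-1.029)]])
print(rect(p[m]),m.sum(),np.percentile(p[m,2],95))
q=(p[m,:2]-d['obs']['ee_pos'][:2])@R.T*1000 ; print('tool x,z mm',np.percentile(q,[0.5,2,98,99.5],axis=0).round(1))
E
```

```text
[[1.0, -0.0, -0.0, 0.0], [-0.0, 0.24, -0.971, -0.16], [0.001, 0.971, 0.24, 0.07], [0.0, 0.0, 0.0, 1.0]]
(array([ 463.5, -282.9]), array([89.3, 17.8]), 59.0) 1698 0.12582499458497345
tool x,z mm [[-42.9  -7.6]
 [-41.7  -7.5]
 [ 44.    9.7]
 [ 45.5   9.7]]
```

View pics/w1.png

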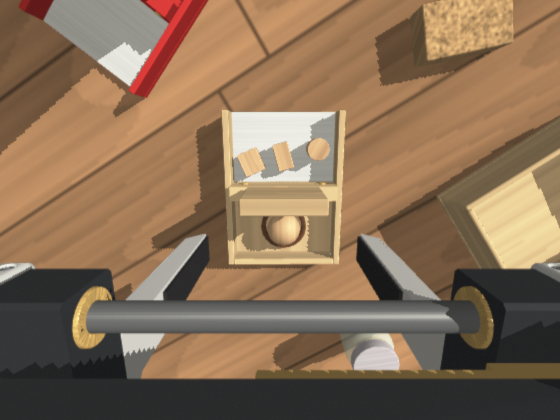

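Wrist view: board centred near column 284, fingertips at columns 209 and 357 (middle 283). The offcuts are at row 155, clear of the fingers' path, and the ball is in its ring at (284,226). Board offset in the tool frame is about x +1.4 mm, z +1.0 mm.

Request:
jog_arm:
  targets:
    - [9.4,[0.14,3,0.1],0]
    - [9.4,[0.14,6,0.1],0]
    - [9.4,[0.14,9.9,0.1],0]
    - [9.4,[0.14,9.9,0.1],0]
    - [9.4,[0.14,9.9,0.1],0]

```text
time_s: 1.65
ee_pos: [0.4643, -0.2819, 0.1564]
eef_rot: [-1.571, -0.0, 1.03]
force: [0.7, 0.4, 0.8]
grip_width: 0.0939
```

```bash
python3 - <<'E'
from h import *
d=shot('wrist','w2.png'); o=d['obs'];print(np.round(o['ee_pos'],4),np.round(o['eef_rot'],4),o['force'].round(1))
p,c=cloud(d)
from scipy.spatial.transform import Rotation as R
t=(p-o['ee_pos'])@R.from_euler('xyz',o['eef_rot']).as_matrix()*1000
m=(p[:,2]>.115)&(p[:,2]<.130)&(abs(t[:,2])<25)&(abs(t[:,0])<60)
print('board',m.sum(),np.percentile(t[m],[.5,2,50,98,99.5],axis=0).round(1))
for s in (-1,1):
    m=(t[:,1]>0)&(t[:,1]<19)&(t[:,0]*s>40)&(t[:,0]*s<75)&(abs(t[:,2])<15)
    print('finger',s,m.sum(),np.percentile(abs(t[m,0]),[1,5,20,50]).round(1) if m.sum() else '')
cv2.imwrite('pics/w2c.png',cv2.resize(d['img'][120:400,120:440,::-1],None,fx=2,fy=2))
E
```

```text
[ 0.4643 -0.2819  0.1564] [-1.5706 -0.      1.0297] [0.7 0.4 0.8]
board 3699 [[-45.5  30.1  -8.7]
 [-44.1  30.4  -8.4]
 [ -1.4  31.8   1.7]
 [ 41.   39.6   8.9]
 [ 42.6  41.1   9. ]]
finger -1 417 [46.4 46.5 46.6 47. ]
finger 1 414 [47.  47.1 47.3 47.6]
```

View pics/w2c.png

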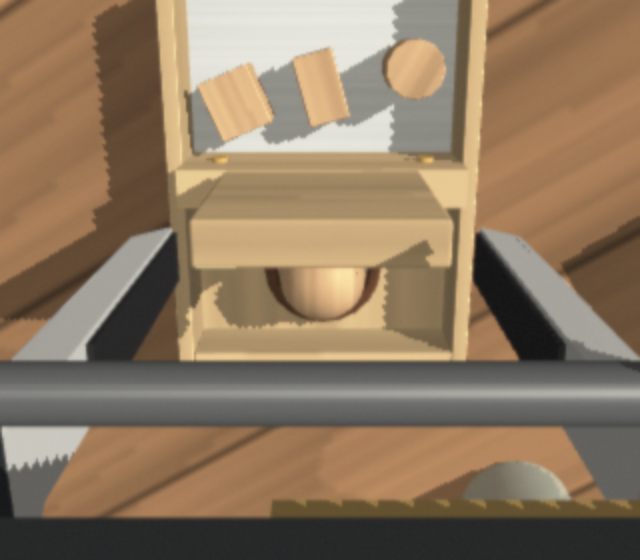

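Close view (2x crop): the board spans -45.5 to 42.6 mm in tool x and the fingers -46.4 to 47.0 mm, so the tool goes 1.6 mm along -x. Then I descend gently past the top edge and check the force.

Request:
jog_arm:
  targets:
    - [9.4,[-0.16,0,0],0]
    - [9.4,[-0.16,0,0],0]
    - [9.4,[-0.16,0.6,0],0]
    - [9.4,[-0.16,1.0,0],0]
    - [9.4,[-0.16,1.3,0],0]
    - [9.4,[-0.16,1.6,0],0]
    - [9.4,[-0.16,1.6,0],0]

```text
time_s: 2.4
ee_pos: [0.4629, -0.2835, 0.1389]
eef_rot: [-1.57, -0.0, 1.03]
force: [-0.8, -0.3, -0.8]
grip_width: 0.0936
```

No contact force with the tips below the top edge, so I go on down and close.

Request:
jog_arm:
  targets:
    - [9.4,[0,1,0],0]
    - [9.4,[0,2,0],0]
    - [9.4,[0,3.2,0],0]
    - [9.4,[0,3.2,0],0]
    - [8.5,[0,3.2,0],0]
    - [8.5,[0,3.2,0],0]
    - [8.5,[0,3.2,0],0]
    - [8.5,[0,3.2,0],0]
  grip_force: 40

```text
time_s: 3.2
ee_pos: [0.463, -0.2836, 0.1075]
eef_rot: [-1.571, 0.0, 1.03]
force: [0.3, 0.9, -4.5]
grip_width: 0.0901
```

Request:
jog_arm:
  targets:
    - [8,[0,-0.5,0],0]
    - [8,[0,-1.5,0],0]
    - [8,[0,-2.5,0],0]
    - [8,[0,-4,0],0]
    - [8,[0,-4,0],0]
    - [8,[0,-4,0],0]
    - [8,[0,-4,0],0]

```text
time_s: 3.9
ee_pos: [0.4628, -0.2835, 0.1469]
eef_rot: [-1.57, -0.0, 1.03]
force: [-0.3, 0.1, -4.6]
grip_width: 0.0898
```

```bash
python3 - <<'E'
from h import *
d=shot('wrist','w3.png'); o=d['obs'];print(np.round(o['ee_pos'],4),o['force'].round(1),o['grip_width'])
p,c=cloud(d)
from scipy.spatial.transform import Rotation as R
t=(p-o['ee_pos'])@R.from_euler('xyz',o['eef_rot']).as_matrix()*1000
for lo,hi in((15,45),(45,70),(70,95)):   # tool z = -tray x ; metal floor grey
    m=(t[:,2]>lo)&(t[:,2]<hi)&(abs(t[:,0])<60)&(t[:,1]>90)&(t[:,1]<115); print(lo,np.percentile(t[m,1],[50,90]).round(1))
E
cp pics/w3.png pics/x.png
```

```text
[ 0.4628 -0.2835  0.1469] [-0.3  0.1 -4.6] 0.08984315188310761
15 [98.  98.9]
45 [98.1 99. ]
70 [98.2 99. ]
```

Lifted level with the offcuts aboard: the floor is a uniform 98 mm below the TCP. Raise, then carry to the bin in gentle steps.

Request:
jog_arm:
  targets:
    - [8,[0,-1,0],0]
    - [8,[0,-2.5,0],0]
    - [8,[0,-4.5,0],0]
    - [8,[0,-6.5,0],0]
    - [8,[0,-7.5,0],0]
    - [8,[0.3,-7.8,0],0]
    - [8,[1.2,-7.8,-0.1],0]
    - [8,[3.2,-7.8,-0.4],0]
    - [8,[5.6,-7.8,-0.7],0]
    - [8,[8.2,-7.8,-1],0]

```text
time_s: 4.95
ee_pos: [0.5142, -0.2172, 0.2242]
eef_rot: [-1.569, 0.0, 1.03]
force: [0.4, -0.7, -4.4]
grip_width: 0.0897
```

Request:
jog_arm:
  targets:
    - [8,[3,0,-0.35],-0.03]
    - [8,[6.2,0,-0.75],-0.1]
    - [8,[9.6,0,-1.15],-0.18]
    - [8,[13,0,-1.55],-0.26]
    - [8,[16.4,0,-1.95],-0.34]
    - [8,[19.8,0,-2.35],-0.42]
    - [8,[23,0,-2.7],-0.5]
    - [8,[25.8,0,-3.0],-0.56]
    - [8,[27.6,0,-3.2],-0.6]
    - [8,[28.2,0,-3.3],-0.614]

```text
time_s: 5.95
ee_pos: [0.6876, 0.0086, 0.2234]
eef_rot: [-1.568, -0.001, 1.647]
force: [-0.2, 0.3, -4.9]
grip_width: 0.0899
```

Request:
jog_arm:
  targets:
    - [8,[0,0,0],0]
    - [8,[0,0,0],0]

```text
time_s: 6.15
ee_pos: [0.6869, 0.0057, 0.2249]
eef_rot: [-1.57, 0.0, 1.643]
force: [0.7, -0.8, -4.0]
grip_width: 0.0896
```

```bash
python3 - <<'E'
from h import *
o=ctrl.get_obs();print(np.round(o['ee_pos'],4),np.round(o['eef_rot'],4),o['force'].round(1),o['grip_width'])
d=shot('side','d2.png'); p,c=cloud(d)
m=(np.linalg.norm(p[:,:2]-[.67,.005],axis=1)<.16)&(p[:,2]>.062)&(p[:,2]<.08); print('rim',rect(p[m]),m.sum(),np.percentile(p[m,2],[10,50,90]).round(3))
E
```

```text
[0.6869 0.0057 0.2249] [-1.5699e+00  1.0000e-04  1.6426e+00] [ 0.7 -0.8 -4. ] 0.08957442222578565
rim (array([668. ,   4.2]), array([196. , 212.9]), 4.4) 440 [0.063 0.068 0.072]
```

View pics/d2.png

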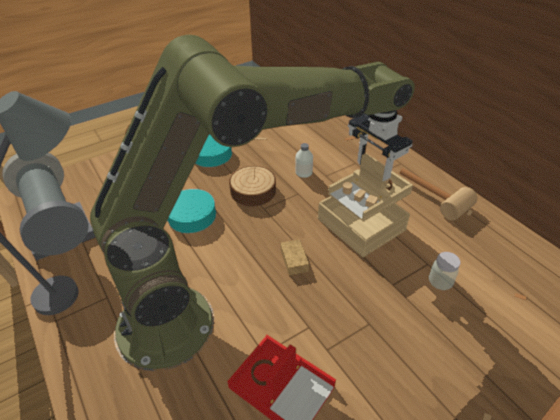

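Side view: the tray is level over the bin at (370,190), with the three offcuts on the metal half and the lip towards the robot. I move 5 mm further out, lower with a reduced grip so the +x half's underside meets the far rim, and watch the force.

Request:
jog_arm:
  targets:
    - [8,[0,1,-0.3],0]
    - [8,[0,2.5,-0.5],0]
    - [8,[0,3.7,-0.5],0]
    - [8,[0,4.2,-0.5],0]
    - [8,[0,4.5,-0.5],0]
    - [8,[0,4.8,-0.5],0]
    - [8,[0,5.1,-0.5],0]
    - [8,[0,5.4,-0.5],0]
    - [8,[0,5.4,-0.5],0]
  grip_force: 20

```text
time_s: 7.1
ee_pos: [0.6926, 0.0067, 0.1751]
eef_rot: [-1.574, 0.0, 1.644]
force: [-11.6, 0.1, 15.7]
grip_width: 0.0901
```

```bash
cat >> h.py <<'E'
def tilt(d):
    from scipy.spatial.transform import Rotation as R
    p,c=cloud(d); o=d['obs']
    t=(p-o['ee_pos'])@R.from_euler('xyz',o['eef_rot']).as_matrix()*1000
    g=(c.max(1).astype(int)-c.min(1)<25)&(c.min(1)>90)
    m=g&(t[:,2]>10)&(t[:,2]<95)&(abs(t[:,0])<60)&(t[:,1]>75)&(t[:,1]<140)
    if m.sum()<50: return 'few',m.sum()
    k=np.polyfit(t[m,2],t[m,1],1); return 'tilt deg',np.degrees(np.arctan(k[0])).round(1),'y0',k[1].round(1),m.sum(),'resid',np.std(t[m,1]-np.polyval(k,t[m,2])).round(1)
E
python3 - <<'E'
from h import *
d=shot('wrist','w4.png');o=d['obs'];print(np.round(o['ee_pos'],4),o['force'].round(1),o['grip_width'],tilt(d))
E
```

```text
[0.6926 0.0067 0.1751] [-11.6   0.1  15.7] 0.0901395644087905 ('tilt deg', np.float64(0.7), 'y0', np.float64(97.4), np.int64(10738), 'resid', np.float64(0.7))
```

View pics/w4.png

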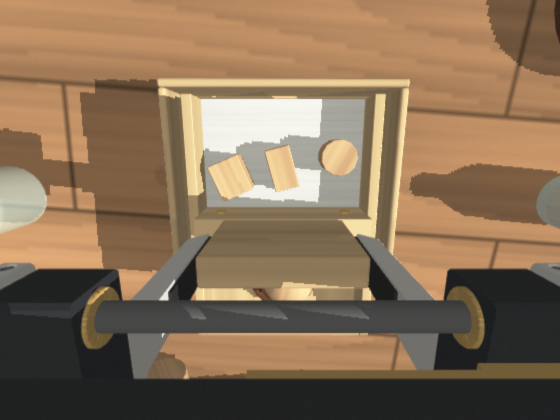

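The tray sits fully inside the bin's opening (lip at row 97). It is touching the far rim with 16 N but has only tilted 0.7°, so the pads hold it. I ease the grip and press on.

Request:
jog_arm:
  targets:
    - [8,[0,0,0],0]
    - [8,[0,0.2,0],0]
    - [8,[0,0.4,0],0]
    - [8,[0,0.6,0],0]
    - [8,[0,0.6,0],0]
  grip_force: 9

```text
time_s: 7.65
ee_pos: [0.6924, 0.0067, 0.1674]
eef_rot: [-1.573, 0.0, 1.644]
force: [-7.3, 0.4, 5.7]
grip_width: 0.0901
```

```bash
python3 - <<'E'
from h import *
d=shot('wrist','w5.png');o=d['obs'];print(np.round(o['ee_pos'],4),o['force'].round(1),o['moment'].round(2),o['grip_width'],tilt(d))
E
```

```text
[0.6924 0.0067 0.1674] [-7.3  0.4  5.7] [ 0.18  1.08 -0.  ] 0.09010327128668215 ('tilt deg', np.float64(4.8), 'y0', np.float64(94.5), np.int64(10748), 'resid', np.float64(0.7))
```

It works: 4.8° of tilt, with a little slip. Press on.

Request:
jog_arm:
  targets:
    - [8,[0,0.25,0],0]
    - [8,[0,0.5,0],0]
    - [8,[0,0.75,0],0]
    - [8,[0,1.0,0],0]
    - [8,[0,1.0,0],0]

```text
time_s: 8.2
ee_pos: [0.692, 0.0067, 0.1569]
eef_rot: [-1.571, 0.0, 1.644]
force: [-8.9, -0.3, 5.9]
grip_width: 0.0899
```

```bash
python3 - <<'E'
from h import *
d=shot('wrist','w6.png');o=d['obs'];print(np.round(o['ee_pos'],4),o['force'].round(1),o['moment'].round(2),o['grip_width'],tilt(d))
E
```

```text
[0.692  0.0067 0.1569] [-8.9 -0.3  5.9] [ 0.21  1.46 -0.03] 0.08994679930033579 ('tilt deg', np.float64(10.9), 'y0', np.float64(91.0), np.int64(10649), 'resid', np.float64(0.7))
```

10.9°, but the board has slipped about 10 mm because rim friction works against the turn. Moving the hand towards the lip side while lowering reverses that friction.

Request:
jog_arm:
  targets:
    - [8,[0,0,0.5],0]
    - [8,[0,0.1,1.0],0]
    - [8,[0,0.3,1.4],0]
    - [8,[0,0.5,1.8],0]
    - [8,[0,0.7,2.2],0]
    - [8,[0,0.7,2.2],0]

```text
time_s: 8.85
ee_pos: [0.6718, 0.0049, 0.1514]
eef_rot: [-1.578, 0.001, 1.644]
force: [4.9, -1.2, 8.5]
grip_width: 0.09
```

```bash
python3 - <<'E'
from h import *
d=shot('wrist','w7.png');o=d['obs'];print(np.round(o['ee_pos'],4),o['force'].round(1),o['moment'].round(2),o['grip_width'],tilt(d))
E
```

```text
[0.6718 0.0049 0.1514] [ 4.9 -1.2  8.5] [ 0.24 -0.97 -0.06] 0.08997319022980062 ('tilt deg', np.float64(10.7), 'y0', np.float64(89.7), np.int64(8905), 'resid', np.float64(0.7))
```

View pics/w7.png

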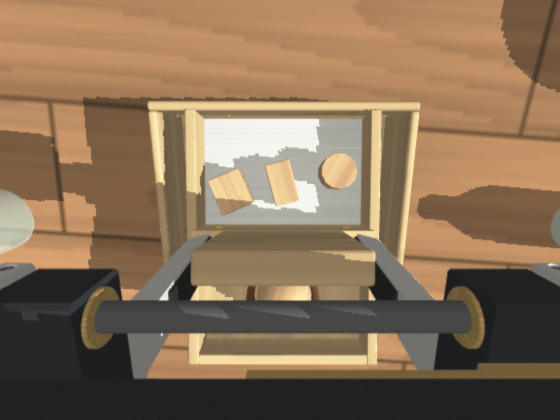

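Still 10.7°. The lip (row 118) is now just short of the near wall's inside (row 107), so pushing further that way uses the wall as the stop with a long lever.

Request:
jog_arm:
  targets:
    - [8,[0,0.1,0.4],0]
    - [8,[0,0.3,0.8],0]
    - [8,[0,0.5,1.2],0]
    - [8,[0,0.7,1.6],0]
    - [8,[0,0.9,2.0],0]
    - [8,[0,0.9,2.0],0]

```text
time_s: 9.5
ee_pos: [0.6507, 0.0035, 0.1403]
eef_rot: [-1.574, 0.0, 1.644]
force: [4.7, 0.9, -0.8]
grip_width: 0.0898
```

```bash
python3 - <<'E'
from h import *
d=shot('wrist','w8.png');o=d['obs'];print(np.round(o['ee_pos'],4),o['force'].round(1),o['moment'].round(2),o['grip_width'],tilt(d))
E
```

```text
[0.6507 0.0035 0.1403] [ 4.7  0.9 -0.8] [ 0.11 -0.97  0.01] 0.08977304670859403 ('tilt deg', np.float64(14.2), 'y0', np.float64(88.2), np.int64(6780), 'resid', np.float64(0.7))
```

```bash
cat >> h.py <<'E'
def tool(d):
    from scipy.spatial.transform import Rotation as R
    p,c=cloud(d); o=d['obs']
    return (p-o['ee_pos'])@R.from_euler('xyz',o['eef_rot']).as_matrix()*1000,c
def side(d):
    t,c=tool(d); m=(abs(t[:,0])<38)&(t[:,1]>-60)&(t[:,1]<30)&(abs(t[:,2])<45)
    q=t[m]; i=np.argsort(q[:,1]); return 'board top y: %.1f'%np.percentile(q[:,1],1),'z pcts of top 6mm',np.percentile(q[q[:,1]<np.percentile(q[:,1],1)+6,2],[1,50,99]).round(1),'all z',np.percentile(q[:,2],[1,99]).round(1)
E
python3 - <<'E'
from h import *
d=shot('wrist','w9.png');print(side(d)); 
t,c=tool(d); m=(abs(t[:,0])<30)&(t[:,1]>-40)&(t[:,1]<60)&(abs(t[:,2])<50)
for y in range(-40,40,5):
    k=m&(t[:,1]>=y)&(t[:,1]<y+5)
    if k.sum()>20: print(y,k.sum(),np.percentile(t[k,2],[2,98]).round(1))
E
```

```text
('board top y: -33.5', 'z pcts of top 6mm', array([-5.8, -2.1,  0.6]), 'all z', array([-14.1,   0.5]))
-35 1812 [-5.7  0.5]
-30 378 [-0.8  0.6]
-25 303 [-2.2 -0.8]
-20 244 [-3.4 -1.9]
-15 227 [-4.5 -3.2]
-10 209 [-5.8 -4.4]
-5 202 [-7.2 -5.7]
0 197 [-8.5 -6.9]
5 139 [-9.5 -8.5]
10 159 [-11.1  -9.6]
15 126 [-12.  -10.8]
20 145 [-13.5 -12.1]
25 94 [-14.7 -13.6]
30 107 [-15.8 -14.5]
35 104 [-17.2 -15.8]
```

View pics/w9.png

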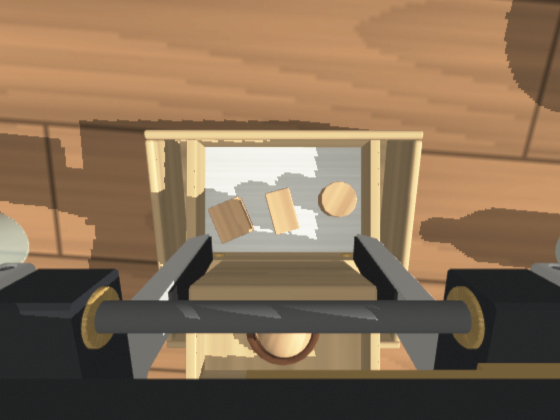

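The board has slid about 16 mm along tray +x in the pads, so only a thin overlap is left. The tray now bears on the near wall and far rim. A mend suggests itself: lower until the lip stands on the bin floor and the far rim carries the other side (about 20°, stable). Then regrip centred, and pull +x to steepen it.

Request:
jog_arm:
  targets:
    - [8,[0,0.3,0],0]
    - [8,[0,0.6,0],0]
    - [8,[0,0.9,0],0]
    - [8,[0,1.2,0],0]
    - [8,[0,1.5,0],0]
    - [8,[0,1.7,0],0]
    - [8,[0,1.7,0],0]

```text
time_s: 10.3
ee_pos: [0.6501, 0.0035, 0.1231]
eef_rot: [-1.57, 0.0, 1.644]
force: [-5.1, 0.4, 7.5]
grip_width: 0.0898
```

```bash
cat >> h.py <<'E'
def faces(d):
    t,c=tool(d); m=(abs(t[:,0])<30)&(t[:,1]<60)&(t[:,2]>-60)&(t[:,2]<50)
    return [(y,int(k.sum()),np.percentile(t[k,2],[2,98]).round(1).tolist()) for y in range(-50,40,10) if (k:=m&(t[:,1]>=y)&(t[:,1]<y+5)).sum()>20]
E
python3 - <<'E'
from h import *
d=shot('wrist','w10.png');o=d['obs'];print(np.round(o['ee_pos'],4),o['force'].round(1),o['moment'].round(2),o['grip_width'],tilt(d));print(faces(d))
E
```

```text
[0.6501 0.0035 0.1231] [-5.1  0.4  7.5] [ 0.08  0.7  -0.02] 0.08981646032480836 ('tilt deg', np.float64(21.5), 'y0', np.float64(86.8), np.int64(6026), 'resid', np.float64(0.7))
[(-40, 2988, [-2.3, 8.5]), (-30, 77, [9.8, 10.5]), (-20, 22, [6.0, 6.6]), (-10, 30, [2.1, 2.6]), (0, 96, [-2.6, -1.3]), (10, 28, [-7.1, -6.5]), (30, 86, [-14.6, -13.1])]
```

21.5° now. Open, recentre 1.2 cm towards +x, and close again.

Request:
jog_arm:
  targets:
    - [9.4,[0,0,0],0]
    - [9.4,[0,0,0],0]
    - [9.4,[0,0,-0.4],0]
    - [9.4,[0,0,-0.8],0]
    - [9.4,[0,0,-1.2],0]
    - [9.4,[0,0,-1.2],0]
    - [8,[0,0,-1.2],0]
    - [8,[0,0,-1.2],0]
    - [8,[0,0,-1.2],0]
  grip_force: 15

```text
time_s: 11.25
ee_pos: [0.6622, 0.0044, 0.1222]
eef_rot: [-1.571, -0.0, 1.644]
force: [0.8, 0.6, -2.0]
grip_width: 0.0902
```

```bash
python3 - <<'E'
from h import *
d=shot('wrist','w11.png');o=d['obs'];print(np.round(o['ee_pos'],4),o['force'].round(1),o['moment'].round(2),o['grip_width'],tilt(d));print(faces(d))
E
```

```text
[0.6622 0.0044 0.1222] [ 0.8  0.6 -2. ] [ 0.08 -0.17  0.  ] 0.09017751873621442 ('tilt deg', np.float64(21.4), 'y0', np.float64(81.1), np.int64(6904), 'resid', np.float64(0.7))
[(-40, 4361, [7.2, 22.4]), (10, 109, [-59.9, -57.0]), (30, 132, [-44.7, -40.0])]
```

View pics/w11.png

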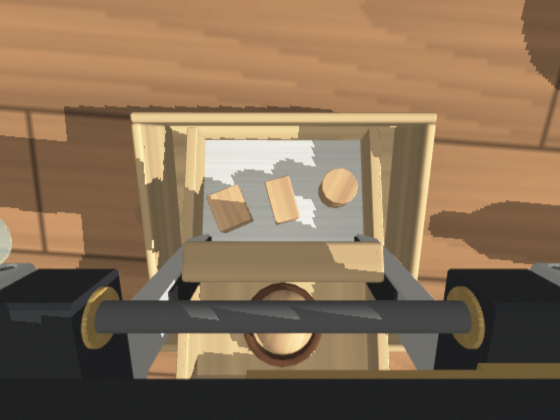

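Board now centred in the pads, tilt 21.4°, and the offcuts (rows 190-205) have not slid yet. With the lip on the floor, I pull towards +x so the underside rides up the far rim to about 28°.

Request:
jog_arm:
  targets:
    - [8,[0,-0.1,-0.5],0]
    - [8,[0,-0.2,-1.0],0]
    - [8,[0,-0.3,-1.5],0]
    - [8,[0,-0.4,-2.0],0]
    - [8,[0,-0.5,-2.5],0]
    - [8,[0,-0.5,-2.8],0]
    - [8,[0,-0.5,-2.8],0]
    - [8,[0,-0.5,-2.8],0]
  grip_force: 10

```text
time_s: 12.1
ee_pos: [0.6893, 0.0063, 0.1275]
eef_rot: [-1.567, -0.0, 1.644]
force: [-9.6, -0.3, 4.1]
grip_width: 0.0897
```

```bash
python3 - <<'E'
from h import *
d=shot('wrist','w12.png');o=d['obs'];print(np.round(o['ee_pos'],4),o['force'].round(1),o['moment'].round(2),o['grip_width'],tilt(d));print(faces(d))
E
```

```text
[0.6893 0.0063 0.1275] [-9.6 -0.3  4.1] [-0.03  1.79  0.03] 0.08972039880167859 ('tilt deg', np.float64(19.6), 'y0', np.float64(73.3), np.int64(9157), 'resid', np.float64(0.7))
[(-40, 3137, [25.8, 36.1]), (20, 420, [-37.9, -27.6]), (30, 219, [-41.2, -25.3])]
```

View pics/w12.png

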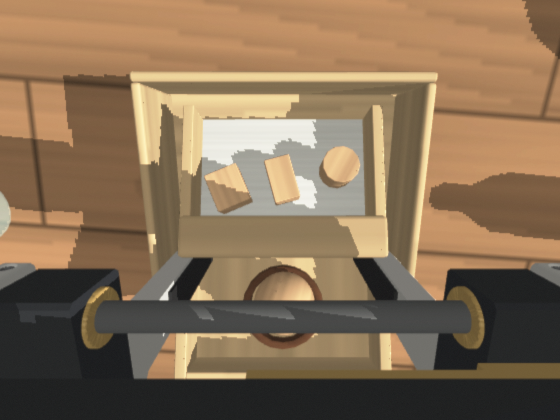

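The board has slid in the pads again, because rim friction pulls nearly through the pivot, and the tilt is 19.6°. The lip is about 9 mm above the floor, so opening lets it drop to rest on floor and rim at about 23°. Then I measure. I've viewed 11 pictures, so I rely on numbers from here.

Request:
jog_arm:
  targets:
    - [9.4,[0,0.3,0],0]
    - [9.4,[0,0.3,0],0]
    - [9.4,[0,0.3,0],0]
    - [9.4,[0,0.3,0],0]

```text
time_s: 12.55
ee_pos: [0.6904, 0.0065, 0.1245]
eef_rot: [-1.571, -0.0, 1.644]
force: [-0.6, 0.1, -0.2]
grip_width: 0.094
```

```bash
cat >> h.py <<'E'
def offs(d):
    # wood-coloured blobs standing >10 mm above the metal plane, on the metal side of the board (tool axes, mm)
    t,c=tool(d); g=(c.max(1).astype(int)-c.min(1)<25)&(c.min(1)>90)
    m=g&(t[:,2]>10)&(t[:,2]<110)&(abs(t[:,0])<60)&(t[:,1]>60)&(t[:,1]<140)
    k=np.polyfit(t[m,2],t[m,1],1); h=(np.polyval(k,t[:,2])-t[:,1])*np.cos(np.arctan(k[0]))
    s=(h>14)&(h<32)&(abs(t[:,0])<58)&(t[:,2]>-10)&(t[:,2]<130)
    im=np.zeros((150,130),np.uint8); im[(t[s,2]+10).astype(int),(t[s,0]+60).astype(int)]=1
    im=cv2.morphologyEx(im,cv2.MORPH_CLOSE,np.ones((3,3)))
    n,l,st,ce=cv2.connectedComponentsWithStats(im)
    return [((ce[i]-[60,10]).round().tolist(),int(st[i,4])) for i in range(1,n) if st[i,4]>60]
E
python3 - <<'E'
from h import *
d=shot('wrist','w13.png');o=d['obs'];print(np.round(o['ee_pos'],4),o['force'].round(1),o['grip_width'],tilt(d));print(faces(d)); print(offs(d))
E
```

```text
[0.6904 0.0065 0.1245] [-0.6  0.1 -0.2] 0.0939661723123033 ('tilt deg', np.float64(23.1), 'y0', np.float64(74.6), np.int64(7068), 'resid', np.float64(0.7))
[(-40, 4188, [25.7, 39.7]), (-30, 88, [22.3, 22.9]), (10, 46, [-33.6, -30.8]), (20, 459, [-37.6, 1.6]), (30, 246, [-37.2, -4.1])]
[([-42.0, 35.0], 665), ([-1.0, 43.0], 688), ([43.0, 60.0], 665), ([-0.0, 106.0], 116)]
```

23.1° and the offcuts are still aboard or creeping. I recentre the pads (+1.5 cm tool z), close firmly, and measure again.

Request:
jog_arm:
  targets:
    - [9.4,[0,0,0.5],0]
    - [9.4,[0,0,1.0],0]
    - [9.4,[0,0,1.5],0]
    - [9.4,[0,0,1.5],0]
    - [8,[0,0,1.5],0]
    - [8,[0,0,1.5],0]
    - [8,[0,0,1.5],0]
  grip_force: 60

```text
time_s: 13.3
ee_pos: [0.6753, 0.0054, 0.1247]
eef_rot: [-1.571, 0.0, 1.644]
force: [-3.1, -0.7, 4.4]
grip_width: 0.0895
```

```bash
cat > chk.py <<'E'
from h import *
d=shot('wrist','w_last.png');o=d['obs'];print(np.round(o['ee_pos'],4),o['force'].round(1),o['grip_width'].round(4),tilt(d));print(faces(d)); print(offs(d))
E
python3 chk.py
```

```text
Traceback (most recent call last):
  File "chk.py", line 2, in <module>
    d=shot('wrist','w_last.png');o=d['obs'];print(np.round(o['ee_pos'],4),o['force'].round(1),o['grip_width'].round(4),tilt(d));print(faces(d)); print(offs(d))
                                                                                              ^^^^^^^^^^^^^^^^^^^^^
AttributeError: 'float' object has no attribute 'round'
```

```bash
sed -i "s/o\['grip_width'\].round(4)/round(o['grip_width'],4)/" chk.py; python3 chk.py
```

```text
[0.6753 0.0053 0.1247] [-3.8 -1.1  5. ] 0.0896 ('tilt deg', np.float64(23.1), 'y0', np.float64(81.2), np.int64(6497), 'resid', np.float64(0.7))
[(-40, 3784, [11.3, 24.1]), (10, 158, [-60.0, -56.1]), (30, 154, [-43.8, -37.5])]
[([-42.0, 18.0], 787), ([-1.0, 27.0], 678), ([43.0, 45.0], 664), ([-0.0, 91.0], 116)]
```

The offcuts moved exactly with the tool shift, so they are static at 23°. The grip is now firm and centred. I lift 3 cm to clear the rim, with the lip still below rim height, and give one short push towards +x so that they break loose.

Request:
jog_arm:
  targets:
    - [8,[0,-1,0],0]
    - [8,[0,-2,0],0]
    - [8,[0,-3,0],0]
    - [8,[0,-3,0],0]
    - [8,[0,-3,0],0]

```text
time_s: 13.9
ee_pos: [0.6753, 0.0054, 0.1546]
eef_rot: [-1.571, 0.0, 1.644]
force: [-0.4, -0.3, -4.4]
grip_width: 0.0897
```

```bash
python3 chk.py
```

```text
[0.6753 0.0054 0.1546] [-0.4 -0.3 -4.4] 0.0897 ('tilt deg', np.float64(23.0), 'y0', np.float64(81.2), np.int64(6443), 'resid', np.float64(0.7))
[(-40, 3785, [11.4, 24.2]), (10, 152, [-59.9, -56.2]), (30, 152, [-44.2, -37.7])]
[([-41.0, 18.0], 799), ([-1.0, 28.0], 678), ([43.0, 45.0], 663), ([-1.0, 91.0], 181)]
```

Request:
jog_arm:
  targets:
    - [8,[0,0,-4.5],0]
    - [8,[0,0,-4.5],0]
    - [8,[0,0,-4.5],0]

```text
time_s: 14.25
ee_pos: [0.7202, 0.0087, 0.1527]
eef_rot: [-1.569, -0.0, 1.644]
force: [-0.5, -0.4, -3.9]
grip_width: 0.0895
```

```bash
python3 chk.py
```

```text
[0.7202 0.0087 0.1527] [-0.5 -0.4 -3.9] 0.0895 ('tilt deg', np.float64(23.0), 'y0', np.float64(81.3), np.int64(9587), 'resid', np.float64(0.7))
[(-40, 3773, [11.3, 24.0]), (10, 185, [-59.9, -55.6]), (20, 68, [-39.5, -37.0]), (30, 145, [-44.1, -36.0])]
[]
```

No offcuts left above the metal. I check with the last picture.

View pics/w_last.png

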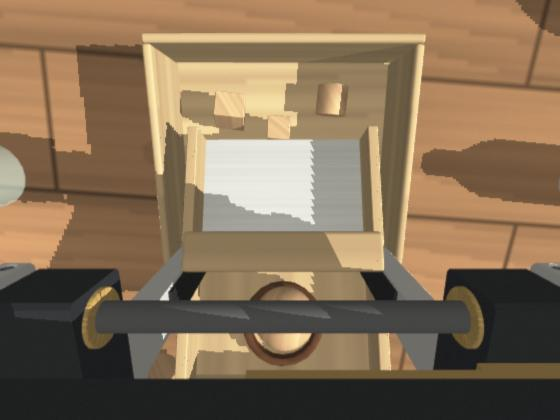

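All three offcuts lie in the box (at (229,108), (331,98) and (278,126)) and the ball is in its ring.

Next the tray must be levelled. I go to free bench at about (0.48, -0.22), stand the lip on it and roll the hand over the lip's arc, so the tray swivels back flat in the grip.

Request:
jog_arm:
  targets:
    - [8,[0,-1,0],0]
    - [8,[0,-3,0],0]
    - [8,[0,-5,0],0]
    - [8,[0,-7,0.2],0]
    - [8,[0,-9,1],0]
    - [8,[-0.7,-9.5,2],0]
    - [8,[-2,-9.5,4],0]
    - [8,[-4,-9.5,6.5],0]
    - [8,[-6,-9.5,9],0]
    - [8,[-8,-9.5,11.5],0]

```text
time_s: 15.3
ee_pos: [0.6095, -0.0801, 0.2508]
eef_rot: [-1.572, 0.0, 1.644]
force: [0.7, -0.1, -3.6]
grip_width: 0.0895
```

Request:
jog_arm:
  targets:
    - [8,[-2,0,2.5],0]
    - [8,[-4,0,5],0]
    - [8,[-6.5,0,7.5],0]
    - [8,[-9,0,10],0]
    - [8,[-11,0,12],0]
    - [8,[-12.4,0,13.4],0]
    - [8,[-13.1,0,14.1],0]
    - [8,[-13.1,0,14.1],0]
    - [8,[-13.1,0,14.1],0]

```text
time_s: 16.2
ee_pos: [0.4805, -0.2199, 0.2499]
eef_rot: [-1.572, 0.0, 1.644]
force: [-0.6, -0.8, -4.3]
grip_width: 0.0894
```

```bash
python3 chk.py
```

```text
[ 0.4805 -0.2199  0.2499] [-0.6 -0.8 -4.3] 0.0894 ('tilt deg', np.float64(23.0), 'y0', np.float64(81.2), np.int64(9596), 'resid', np.float64(0.7))
[(-40, 3770, [11.4, 24.3]), (10, 151, [-59.9, -56.2]), (30, 152, [-43.6, -37.5])]
[]
```

Request:
jog_arm:
  targets:
    - [8,[0,2,0],0]
    - [8,[0,5,0],0]
    - [8,[0,8,0],0]
    - [8,[0,11,0],0]
    - [8,[0,12.7,0],0]
    - [8,[0,13.2,0],0]
    - [8,[0,13.4,0],0]
    - [8,[0,13.4,0],0]
  grip_force: 20

```text
time_s: 17.05
ee_pos: [0.481, -0.2201, 0.1163]
eef_rot: [-1.572, 0.0, 1.645]
force: [-0.0, -0.0, -3.5]
grip_width: 0.09
```

Request:
jog_arm:
  targets:
    - [8,[0,0.3,-0.3],0]
    - [8,[0,0.5,-0.6],0]
    - [8,[0,0.7,-0.9],0]
    - [8,[0,0.95,-1.3],0]
    - [8,[0,1.2,-1.7],0]
    - [8,[0,1.5,-2.1],0]
    - [8,[0,1.5,-2.1],0]
  grip_force: 12

```text
time_s: 17.75
ee_pos: [0.5015, -0.219, 0.0998]
eef_rot: [-1.57, -0.0, 1.644]
force: [1.3, -1.4, -1.2]
grip_width: 0.0902
```

```bash
python3 chk.py
```

```text
[ 0.5015 -0.219   0.0998] [ 1.3 -1.4 -1.2] 0.0902 ('tilt deg', np.float64(10.3), 'y0', np.float64(75.2), np.int64(14505), 'resid', np.float64(0.7))
[(-40, 1827, [9.6, 19.2]), (-30, 269, [16.7, 17.8]), (-20, 220, [14.9, 16.0]), (-10, 181, [12.9, 14.1]), (0, 146, [11.2, 12.2]), (10, 157, [9.5, 10.5]), (20, 95, [7.6, 8.7]), (30, 166, [-44.5, 6.8])]
[([-1.0, 2.0], 369)]
```

Swivelling back nicely, now 10.3°. On with the second half.

Request:
jog_arm:
  targets:
    - [8,[0,0.3,-0.4],0]
    - [8,[0,0.6,-0.7],0]
    - [8,[0,0.9,-1.0],0]
    - [8,[0,1.2,-1.3],0]
    - [8,[0,1.5,-1.5],0]
    - [8,[0,1.8,-1.7],0]
    - [8,[0,1.8,-1.7],0]

```text
time_s: 18.5
ee_pos: [0.5186, -0.2178, 0.0823]
eef_rot: [-1.571, 0.0, 1.644]
force: [2.5, 0.9, 1.2]
grip_width: 0.09
```

```bash
python3 chk.py
```

```text
[ 0.5186 -0.2178  0.0823] [2.5 0.9 1.2] 0.09 ('tilt deg', np.float64(0.0), 'y0', np.float64(75.2), np.int64(193), 'resid', np.float64(0.2))
[(-40, 664, [13.3, 14.4]), (-30, 510, [13.3, 14.4]), (-20, 427, [13.4, 14.3]), (-10, 349, [13.4, 14.3]), (0, 299, [13.5, 14.3]), (10, 256, [13.4, 14.3]), (20, 207, [13.4, 14.2]), (30, 188, [13.1, 14.2])]
[([-2.0, 14.0], 258)]
```

Flat on the bench (0.0°, board vertical). Regrip centred, higher up and firmly, then lift.

Request:
jog_arm:
  targets:
    - [9.4,[0,0,0],0]
    - [9.4,[0,0,0],0]
    - [9.4,[0,-1,0.5],0]
    - [9.4,[0,-2.3,0.5],0]
    - [9.4,[0,-2.3,0.5],0]
    - [8,[0,-2.3,0.5],0]
    - [8,[0,-2.3,0.5],0]
    - [8,[0,-2.3,0.5],0]
    - [8,[0,-2.3,0.5],0]
  grip_force: 60

```text
time_s: 19.45
ee_pos: [0.5135, -0.2181, 0.1063]
eef_rot: [-1.572, 0.0, 1.644]
force: [-3.1, 1.1, 10.6]
grip_width: 0.0895
```

Request:
jog_arm:
  targets:
    - [8,[0,-1,0],0]
    - [8,[0,-3,0],0]
    - [8,[0,-6,0],0]
    - [8,[0,-9,0],0]
    - [8,[0,-12,0],0]
    - [8,[0,-14,0],0]
    - [8,[0,-15,0],0]
    - [8,[0,-15,0],0]

```text
time_s: 20.25
ee_pos: [0.5133, -0.2181, 0.2561]
eef_rot: [-1.572, 0.0, 1.644]
force: [1.0, 0.6, -4.2]
grip_width: 0.0893
```

```bash
python3 chk.py; python3 - <<'E'
from h import *
a=shot('scene'); p,c=cloud(a); m=(np.linalg.norm(p[:,:2]-[.464,.336],axis=1)<.1)&(p[:,2]>.047)&(p[:,2]<.06); print('log',rect(p[m]),cv2.minEnclosingCircle((p[m,:2]*1000).astype(np.float32)))
E
```

```text
[ 0.5133 -0.2181  0.2561] [ 1.   0.6 -4.2] 0.0893 ('tilt deg', np.float64(-0.0), 'y0', np.float64(97.5), np.int64(14343), 'resid', np.float64(0.7))
[(-20, 3860, [-8.1, 9.0]), (-10, 380, [8.4, 9.4]), (0, 316, [8.5, 9.3]), (10, 272, [8.5, 9.3]), (20, 242, [8.6, 9.3]), (30, 202, [8.4, 9.3])]
[([-0.0, 9.0], 268)]
log (array([467.2, 336. ]), array([157.5, 159. ]), 48.4) ((466.1548156738281, 336.55718994140625), 81.50018310546875)
```

Level again and centred. Carry to the log: pivot at (0.413, 0.332), keeping the height (underside about 10 cm above the log).

Request:
jog_arm:
  targets:
    - [8,[1,0,0.1],0]
    - [8,[3,0,0.3],0]
    - [8,[6,0,0.6],0]
    - [8,[9.5,0,1.0],0]
    - [8,[13,0,1.4],0]
    - [8,[16.5,0,1.8],0]
    - [8,[20,0,2.1],0]
    - [8,[23.5,0,2.5],0]
    - [8,[27,0,2.9],0]
    - [8,[30.5,0,3.3],0]

```text
time_s: 21.35
ee_pos: [0.4568, 0.0855, 0.2546]
eef_rot: [-1.569, -0.0, 1.644]
force: [0.4, -0.4, -4.4]
grip_width: 0.0897
```

Request:
jog_arm:
  targets:
    - [8,[3.5,0,0.4],0]
    - [8,[7,0,0.8],0]
    - [8,[10.5,0,1.1],0]
    - [8,[14,0,1.5],0]
    - [8,[17.5,0,1.9],0]
    - [8,[20.5,0,2.2],0]
    - [8,[23,0,2.4],0]
    - [8,[24.5,0,2.6],0]
    - [8,[25.1,0,2.65],0]
    - [8,[25.1,0,2.65],0]

```text
time_s: 22.35
ee_pos: [0.4129, 0.3321, 0.255]
eef_rot: [-1.57, 0.0, 1.645]
force: [-0.2, -0.2, -3.8]
grip_width: 0.0896
```

Request:
jog_arm:
  targets:
    - [8,[0,0,0],0]
    - [8,[0,0,0],0]
    - [8,[0,0,0],0]
    - [8,[0,0,0],0]
    - [8,[0,0,0],0]

```text
time_s: 22.85
ee_pos: [0.4133, 0.3319, 0.2555]
eef_rot: [-1.571, -0.0, 1.644]
force: [-0.1, 0.8, -4.6]
grip_width: 0.0894
```

```bash
python3 chk.py; python3 - <<'E'
from h import *
o=ctrl.get_obs(); R2=np.array([.997,.073]); print('ball xy expected',o['ee_pos'][:2]+.052*R2,'jv',np.abs(o['joint_vel']).max().round(4))
a=shot('scene','fin_s.png'); b=shot('side','fin_d.png')
for n,d in(('scene',a),('side',b)):
    p,c=cloud(d)
    m=(abs(p[:,0]-.465)<.045)&(abs(p[:,1]-.336)<.045)&(p[:,2]>.172)&(p[:,2]<.21)
    if m.sum()>20: print(n,'ball-ish',m.sum(),np.median(p[m],0).round(3),p[m].max(0).round(3))
    # offcuts in bin: points above bin floor inside the walls
    q=p-[.668,.005,0]; w=np.radians(4.3); x=q[:,0]*np.cos(w)+q[:,1]*np.sin(w); y=-q[:,0]*np.sin(w)+q[:,1]*np.cos(w)
    m=(abs(x)<.08)&(abs(y)<.09)&(p[:,2]>.018)&(p[:,2]<.06)
    im=np.zeros((200,220),np.uint8); im[(x[m]*1000+100).astype(int),(y[m]*1000+110).astype(int)]=1; im=cv2.morphologyEx(im,cv2.MORPH_CLOSE,np.ones((5,5)))
    k,l,st,ce=cv2.connectedComponentsWithStats(im); print(n,'bin blobs',[((ce[i]-[110,100]).round().tolist(),int(st[i,4])) for i in range(1,k) if st[i,4]>80])
    for nm,xy,z in(('jar',(.71,-.295),.08),('glue',(.67,.315),.08),('sander',(.4067,-.0054),.025)):
        m=(np.linalg.norm(p[:,:2]-xy,axis=1)<.07)&(p[:,2]>z-.06)&(p[:,2]<.125)&(p[:,2]>.012); print(n,nm,rect(p[m])[:2] if m.sum()>30 else None)
E
```

```text
[0.4133 0.3319 0.2555] [-0.1  0.8 -4.6] 0.0894 ('tilt deg', np.float64(-0.0), 'y0', np.float64(97.5), np.int64(14339), 'resid', np.float64(0.7))
[(-20, 3862, [-8.1, 9.0]), (-10, 397, [8.4, 9.4]), (0, 320, [8.5, 9.4]), (10, 272, [8.5, 9.3]), (20, 236, [8.5, 9.3]), (30, 199, [8.6, 9.3])]
[([-1.0, 9.0], 261)]
ball xy expected [0.46514159 0.33573414] jv 0.0024
scene ball-ish 370 [0.45 0.33 0.19] [0.51 0.38 0.21]
scene bin blobs [([-51.0, -63.0], 738), ([42.0, -48.0], 526), ([-5.0, -18.0], 404)]
scene jar (array([ 714.5, -294.5]), array([64.1, 63.8]))
scene glue (array([678.1, 316.7]), array([62. , 48.7]))
scene sander (array([407.4,  -3.3]), array([101.3,  65. ]))
side ball-ish 178 [0.473 0.327 0.185] [0.51  0.38  0.204]
side bin blobs [([41.0, -48.0], 234), ([-7.0, -24.0], 317)]
side jar (array([ 706.1, -295.5]), array([65.6, 64.1]))
side glue (array([663.2, 314.9]), array([45.5, 60.9]))
side sander (array([404.8,  -5.2]), array([106. ,  60.8]))
```

Level, still, underside about 98 mm above the log. Three blobs in the box, bystanders in place.

```bash
python3 -c "
from station import ctrl; print(ctrl.hand_in())"
```

```text
the job is handed in; nothing more can be done
None
```

The three offcuts are in the scrap box, and the tray is held level and still over the log with the ball above the log's middle. I handed the job in at about 23 s; the hand-in gives no verdict.

**Differences from your description:**
- **Grip:** the moves only let me turn the hand about the finger axis. I therefore pinched the centre board across its 90 mm length instead of its 18 mm thickness, so the tray could swivel in the grip.
- **Tipping:** I tipped the tray by pressing it against the box's rim, wall and floor. The board slid in the pads twice, so I let go briefly and regripped while the tray leaned in the box.
- **Offcuts:** they did not slide at 23°, so I gave the tray one short push, which sent all three into the box.
- **Levelling:** I set the tray on free bench to level it, let go briefly to regrip, and lifted it again before carrying it to the log.

**Last checks:**
- **Tray:** tilt is 0.0°, joints are still, the grip reads 89.4 mm wide at 60 N, and the underside is about 98 mm above the log.
- **Ball:** it should be at (0.465, 0.336), against the log's middle at about (0.466, 0.336). That position comes from the hand's pose. The last picture I viewed, before the carry, showed the ball in its pocket. Depth readings over the pocket at the end were consistent with that, but I did not locate its centre separately.
- **Offcuts:** the scene camera shows three in the box. The side camera shows only two; it does not show the third, probably hidden by the box wall.
- **Bystanders:** the glue bottle, jar and sanding block are where they were, to within measuring error (under 10 mm).

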